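Set the screw feed to the red flag with a fingertip on its spoked wheel

TASK

Set the plug-pressing feed: with a fingertip, push gently on a spoke of its wheel to turn it round until the black pointer on the brass carriage stands level with the red flag (not the blue one). Only push the wheel, never squeezing it or shoving it hard; do not touch the carriage, and leave the whistle tube, fipple plug, honing block and scribe where they lie; then draw the finger clear.

Things in the scene. Friction and masses are not known exactly. Their poses are not given: they have to be found in the camera images.
- screw_feed: Screw feed, fixed. Origin on the bench under the wheel's vertical axis; z up, y along the brass screw, away from the wheel. Green gear housing 90 x 90 mm, 55 mm high, under the wheel; a 28 mm thick column joins them. Dark bed 80 mm wide, 18 mm high, y = 45 to 345 mm; white scale ledge 16 mm high, x = 40 to 90 mm; end block 52 mm high at y = 335 mm.
- wheel: Rimless level wheel, origin on its vertical axis 100 mm above the bench, mid-height of 4 round steel spokes 10 mm thick along its +x, -x, +y, -y, each with an 18 mm black ball centred 80 mm out. Brass hub 44 mm wide, 12 mm below to 16 mm above the origin. Starts aligned with the feed, turns up to 3 rad each way; needs about 0.12 N m (2 to 3 N on a spoke) and stays where left.
- carriage: Brass carriage on the screw, driven by the wheel along the feed's y: wheel counterclockwise from above moves it +y (away from the wheel), clockwise -y, 15 mm per radian. Block 68 x 50 mm, 24 to 58 mm high; push rod on top, to 74 mm high, reaching 150 mm along +y. Origin at bench height under its centre, at the start 195 mm from the wheel's axis.
- pointer_tip (a point): Tip of the thin black pointer that sticks out of the carriage on the feed's +x side, 27 mm above the bench; 67 mm along the feed's x from the screw's line.
- red_flag: Upright red plate standing on the white scale ledge, 12 mm (x) by 8 mm (y) by 36 mm high, fixed; origin at the centre of its foot, axes as the feed's. 80 mm along the feed's x, so the pointer passes beside it without touching. It stands 20 to 36 mm from the pointer's start, on either side.
- blue_flag: A blue plate of the same shape on the other side of the pointer's start; not the mark wanted.
- whistle_tube: Loose pitted brass whistle tube, 14 mm thick, lying along its own x, from -120 to 130 mm, with a square 16 mm mouthpiece at the -x end; origin on the bench. Leave alone.
- fipple_plug: Loose pale yew plug standing upright, 18 mm in diameter, 26 mm high; origin at its foot. Leave alone.
- honing_block: Loose grey stone block 120 x 45 x 25 mm, long side along its x; origin under its centre. Leave alone.
- scribe: Loose bent steel scribe, 6 mm thick, lying flat, about 130 mm long along its x from -70 to 60 mm, bent 22 mm to +y at the tip. Leave alone.

How it is judged:
On the way:
1. the fingers push on the wheel (contact force between the fingers and wheel above 0.5 N), for 0.05 s.
At the end, for the whole second after the job is handed in: The pointer's tip is within 4 mm of the red flag's middle along the screw (within the flag's width) and at rest, and the four loose things lie within 15 mm of where they were (y of pointer_tip in the frame of red_flag between -0.004 and 0.004 m and linear speed of carriage below 0.003 m/s and distance of each of whistle_tube, fipple_plug, honing_block, scribe from where it was at the start of the episode below 0.015 m); the robot touches nothing.
It fails at once if the carriage is touched by the robot (contact force between any of the arm, the fingers and carriage above 0.5 N).
It fails at once if the wheel is gripped or shoved hard (over 20 N) (contact force between any of the fingers, the arm and wheel above 20 N).
It fails at once if a loose thing is lifted or shoved 15 mm or more (distance of any of whistle_tube, fipple_plug, honing_block, scribe from where it was at the start of the episode above 0.015 m).
It also fails if it takes over 51 s, if anything falls off the work surface, if the arm or the gripper's body presses on something with over 40 N, if the wrist force passes 120 N, or if a joint passes its speed limit or range.

ROBOT

A 7-joint arm with a two-finger parallel gripper is mounted at the origin on the work surface. World frame = base frame: x ahead of the robot, y to its left, z up, the work surface at z = 0. Lengths are in m, angles in rad, forces in N, time in s.
With the tool pointing down it reaches from about 0.425 to 0.8 m from the base axis. Payload 8.3 kg.
Tool frame: the origin (TCP) lies at the very end of the fingers, on their centre line; the grasp point (between the pads) lies 19 mm behind it; z points along the fingers, y is the line along which they close (so a half turn about z gives the same grasp; the last joint's range is limited). The gripper opens to 85 mm and grips with 20 to 120 N. Pads are 22 mm wide; open, the fingers measure 114 mm over their backs; the gripper's body (76 mm by 85 mm) begins 54 mm behind the grasp point. The pads swing forward as they close: fully open they stand 13 mm farther back than shut.
Start: joints at [1.187, 0.383, 0.016, 1.37, -0.006, 1.388, -0.046], TCP at [0.197, -0.593, 0.231] pointing down, gripper open.
Joint ranges: [-2.95, 2.95], [-0.25, 2.06], [-1.52, 1.56], [0.18, 2.33], [-1.44, 4.58], [0.02, 2.06], [-3.01, 3.01]. Speed limits (rad/s): [2.39, 2.39, 3.01, 3.01, 3.14, 3.14, 3.14].

INTERFACE

Orientations are given as a unit quaternion [x, y, z, w].
In Python, from station import r gives the robot as it stands.
- The arm moves only by the shell command python3 -m pendant 'ROWS' [OPENING]. ROWS is JSON, a list of rows, each a list of 2 entries, a list of its own where there are three numbers: the shift along the world's x, y, z in m, then the turn, a rotation vector about the world's x, y, z in degrees. A call has 1 to 20 rows; each row shifts and turns the commanded pose from where the row before left it; what a row does not reach is not made up. A row lasts 1/10 s, in which the tool goes at most 50 mm and 8.59 degrees, less where a joint would pass 70% of its speed; a pose out of reach is approached as far as the arm can. A call with a gripper value outside its range is refused whole. OPENING is the gripper command: -1 is shut, 1 is fully open, values between are in proportion, set as the call begins (- or left out, the last holds). The fingers move at their own pace and stop on an object; the grip force is fixed at half the most. Time passes only in rows, so rows that do not move let the fingers close. It gives the time, the measured TCP pose, the force, the opening and the grip force at its end, in the units of the state.
- r.observe(): the state, without advancing time (a new reading comes with each control period).
- r.snapshot(name): name is "scene" or "top" or "wrist"; returns a dict with "image" (400x640x3 uint8, blue, green, red), "camera_matrix" (3x3 intrinsics, pixels), "R" (3x3) and "t" (3): a world point X has camera coordinates R X + t; the wrist camera has in their place "T_tool_cam" (4x4, takes a point from camera to tool coordinates, whose origin is the TCP and whose axes are the flange's). Camera axes: x right, y down, z forward; pixel columns grow to the right and rows downward; lengths in m; the calibration is good to about 2 mm. A picture is of the moment at which its call begins: read the wrist's pose just before it. There is no depth.
- r.job_done(): hands the job in; it is judged then, once.
The state is a dict: "clock": time; "joints": joint angles; "qvel": joint speeds; "joint_torque": joint torques, N m; "ee_pos": TCP position; "eef_rot": TCP orientation; "ft_force": force on the tool from outside, world axes, zero at the start; "wrist_torque": the same for the moment, N m; "grip_width": finger opening in m; "grip_force": force on a finger pad.
Only numpy, scipy, OpenCV 4.12 (cv2) and the standard library are available. Lean on these libraries where they do the work, as an engineer would, in place of code of your own. Each camera call takes 0.05 s, during which the arm holds its last target. There are 200 camera calls.

## Working session

There is one attempt and no reset: what is moved stays moved. The work goes in short steps, Python scripts to look and compute and a shell command to move; the robot and the scene stay as the last step left them, time stands still between calls to the robot, and variables do not carry over. Pictures are saved under pics/ and viewed, at most 10 in all, crops included, and the job is handed in when it is done.

```bash
mkdir -p pics
python3 - <<'E'
from station import r
import cv2,pickle
o=r.observe();print({k:o[k] for k in("clock","ee_pos","eef_rot","grip_width","ft_force")})
d={}
for n in("scene","top"):
    s=r.snapshot(n);d[n]=s;cv2.imwrite(f"pics/{n}0.png",s["image"]);print(n,s["camera_matrix"],s["R"],s["t"])
pickle.dump(d,open("d.pkl","wb"))
E
```

```text
{'clock': 0.0, 'ee_pos': array([ 0.19692944, -0.59261812,  0.23025748]), 'eef_rot': array([ 9.87161248e-01,  1.59723694e-01, -1.70921730e-04, -9.91687317e-04]), 'grip_width': 0.08506348620673178, 'ft_force': array([-0.45662005,  0.32303731,  0.30607295])}
scene [[476.77570758   0.         322.04008153]
 [  0.         476.77570758 196.33649787]
 [  0.           0.           1.        ]] [[-0.4130354   0.91056213 -0.01668425]
 [ 0.53062476  0.22572409 -0.81699817]
 [-0.74016156 -0.34630223 -0.57639885]] [ 0.24716195 -0.23116165  1.27322467]
top [[401.9315295    0.         316.55855936]
 [  0.         401.9315295  198.20912585]
 [  0.           0.           1.        ]] [[-0.02146083 -0.99893647 -0.04080889]
 [-0.98371759  0.02838376 -0.1774657 ]
 [ 0.17843527  0.03633586 -0.98328051]] [0.01768164 0.60909805 0.64003125]
```

View pics/top0.png

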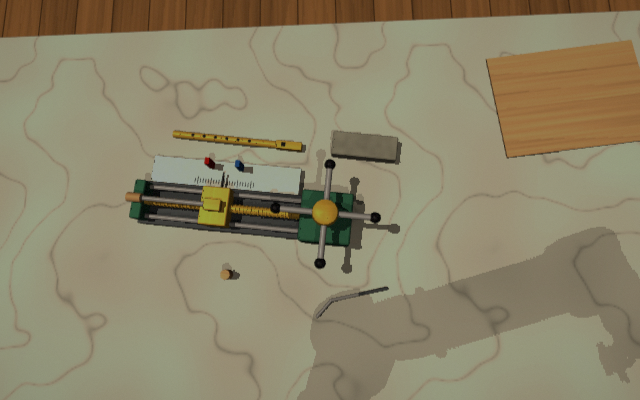

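View pics/scene0.png

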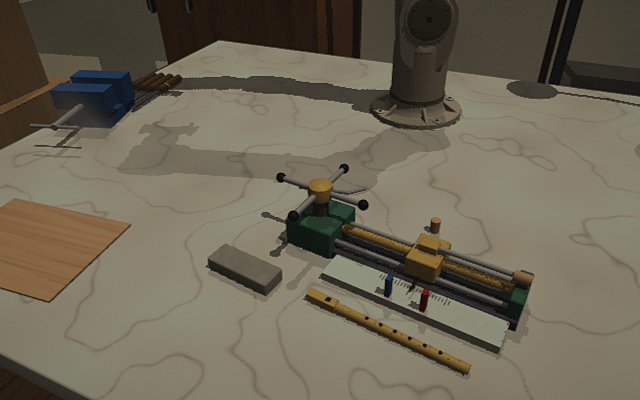

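The top view shows the wheel hub at (325,212) and its balls at (330,164), (320,263), (276,208) and (376,217). The carriage is at (214,206). The red flag (209,161) is on the far side from the wheel and blue (239,165) is nearer it, so the wheel turns counterclockwise. Next I'll enlarge the flags.

```bash
cat > h.py <<'E'
import numpy as np
def w(s,u,v,z):
    R,t=np.array(s["R"]),np.array(s["t"]);d=R.T@np.linalg.solve(s["camera_matrix"],[u,v,1]);c=-R.T@t
    return c+d*(z-c[2])/d[2]
def px(s,X):
    p=s["camera_matrix"]@(np.array(s["R"])@X+s["t"]);return p[:2]/p[2]
E
python3 - <<'E'
import pickle,cv2,numpy as np
from h import *
d=pickle.load(open("d.pkl","rb"));s=d["top"]
b=[w(s,u,v,.1) for u,v in[(330,164),(320,263),(276,208),(376,217)]];print(np.round(b,4))
c=np.mean(b,0);ax=b[0]-b[1]+0;ay=b[2]-b[3]
print(c,np.degrees(np.arctan2(ax[1],ax[0])),np.degrees(np.arctan2(-ay[0],ay[1])))
for n,(u,v) in dict(plug=(226,279),scr1=(388,288),scr2=(318,318)).items(): print(n,w(s,u,v,0).round(3))
a=cv2.resize(s["image"][145:245,145:265],None,fx=6,fy=6,interpolation=cv2.INTER_CUBIC)[:400]
b=cv2.resize(d["scene"]["image"][260:320,365:455],None,fx=8,fy=8,interpolation=cv2.INTER_CUBIC)
cv2.imwrite("pics/a.png",a[:380,:]);cv2.imwrite("pics/b.png",b)
E
```

```text
[[ 0.6574 -0.0225  0.1   ]
 [ 0.4978 -0.0025  0.1   ]
 [ 0.587   0.0666  0.1   ]
 [ 0.568  -0.0933  0.1   ]]
[ 0.57755915 -0.01294146  0.1       ] -7.161111621674854 -6.75941709656367
plug [0.475 0.172 0.   ]
scr1 [ 0.453 -0.12   0.   ]
scr2 [0.404 0.006 0.   ]
```

View pics/a.png

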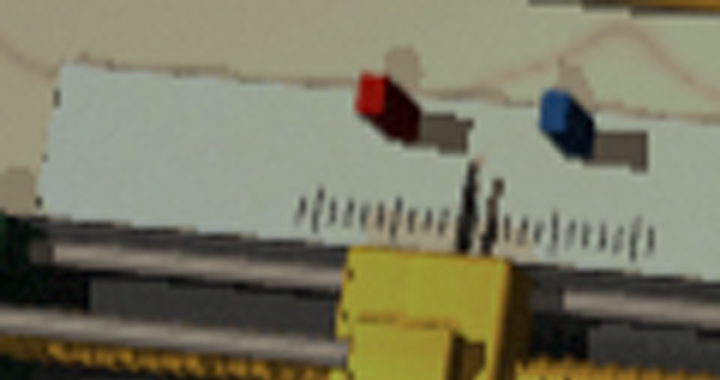

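View pics/b.png

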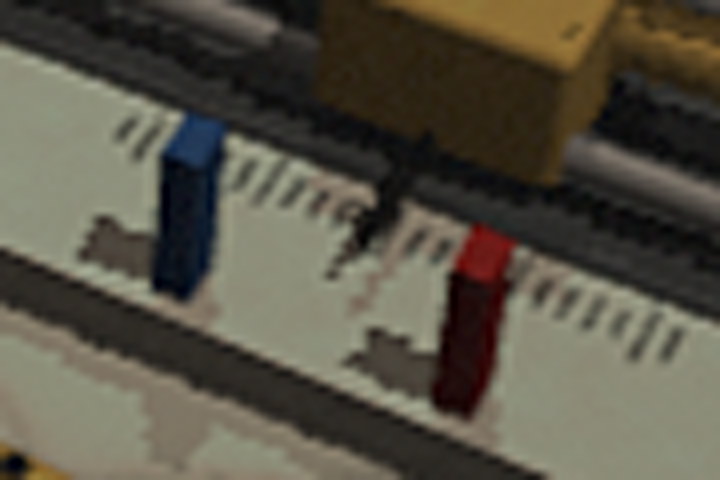

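The crops show the red flag's top at (372,95) in crop a and (483,252) in b. The pointer tip is at (476,160) in a and (335,272) in b.

Run:
```python
import pickle,numpy as np
from h import *
d=pickle.load(open("d.pkl","rb"));c=np.array([.5776,-.0129,0]);th=np.radians(-6.96)
Rz=np.array([[np.cos(th),-np.sin(th),0],[np.sin(th),np.cos(th),0],[0,0,1]])
T,S=d["top"],d["scene"]
f=lambda p:(Rz.T@(p-c)).round(4)
for n,q in dict(red=w(T,145+372/6,145+95/6,.052),blue=w(T,145+555/6,145+105/6,.052),ptr=w(T,145+476/6,145+160/6,.027),
 redS=w(S,365+483/8,260+252/8,.052),ptrS=w(S,365+335/8,260+272/8,.027)).items(): print(n,q.round(4),f(q))
for p in([0,-.08,.1],[0,0,.1],[.08,0,.1],[.067,.195,.027]): print(p,(c+Rz@p).round(3),px(S,c+Rz@p).round(0))
```

```text
red [0.6833 0.1968 0.052 ] [0.0796 0.221  0.052 ]
blue [0.6785 0.1418 0.052 ] [0.0814 0.1658 0.052 ]
ptr [0.6689 0.172  0.027 ] [0.0682 0.1946 0.027 ]
redS [0.6829 0.1985 0.052 ] [0.0789 0.2226 0.052 ]
ptrS [0.6742 0.1715 0.027 ] [0.0735 0.1948 0.027 ]
[0, -0.08, 0.1] [ 0.568 -0.092  0.1  ] [280. 178.]
[0, 0, 0.1] [ 0.578 -0.013  0.1  ] [319. 191.]
[0.08, 0, 0.1] [ 0.657 -0.023  0.1  ] [292. 216.]
[0.067, 0.195, 0.027] [0.668 0.173 0.027] [409. 291.]
```

The carriage has to move about +26.5 mm, which is roughly 101° counterclockwise. I'll push the −y spoke from its robot side, turning the tool along with the wheel. First I close the fingers and move above the starting spot.

```bash
python3 -m pendant '[[[0.02,0.031,0],[0,0,-1.6]],[[0.02,0.031,0],[0,0,-1.6]],[[0.02,0.031,0],[0,0,-1.6]],[[0.02,0.031,0],[0,0,-1.6]],[[0.02,0.031,0],[0,0,-1.6]],[[0.02,0.031,0],[0,0,-1.6]],[[0.02,0.031,0],[0,0,-1.6]],[[0.02,0.031,0],[0,0,-1.6]],[[0.02,0.031,0],[0,0,-1.6]],[[0.02,0.031,0],[0,0,-1.6]],[[0.02,0.031,0],[0,0,-1.6]],[[0.02,0.031,0],[0,0,-1.6]],[[0.02,0.031,0],[0,0,-1.6]],[[0.02,0.031,0],[0,0,-1.6]],[[0.02,0.031,0],[0,0,-1.6]],[[0.02,0.031,0],[0,0,-1.6]],[[0.02,0.036,0],[0,0,0]],[[0,0,0],[0,0,0]],[[0,0,0],[0,0,0]],[[0,0,0],[0,0,0]]]' -1
python3 - <<'E'
from station import r
import cv2
from h import *
from scipy.spatial.transform import Rotation as Ro
o=r.observe();print(Ro.from_quat(o["eef_rot"]).as_matrix().round(3))
s=r.snapshot("wrist");cv2.imwrite("pics/w1.png",s["image"]);print(s["T_tool_cam"].round(3) )
T=np.eye(4);T[:3,:3]=Ro.from_quat(o["eef_rot"]).as_matrix();T[:3,3]=o["ee_pos"];M=np.linalg.inv(T@s["T_tool_cam"])
for X in([.5776,-.0129,.116],[.568,-.092,.1],[.498,-.003,.1],[.587,.066,.1]):
    p=s["camera_matrix"]@(M[:3,:3]@X+M[:3,3]);print(X,(p/p[2]).round())
E
```

```text
clock: 2.1
ee_pos: [0.5366, -0.0623, 0.2309]
eef_rot: [0.998, -0.064, -0.0, 0.0]
ft_force: [-0.6, -0.6, -1.1]
grip_width: -0.0001
grip_force: 0.0
[[ 0.992 -0.127 -0.001]
 [-0.127 -0.992 -0.001]
 [-0.001  0.001 -1.   ]]
[[-0.001 -0.96  -0.278  0.071]
 [ 1.    -0.001 -0.    -0.   ]
 [ 0.    -0.278  0.96  -0.143]
 [ 0.     0.     0.     1.   ]]
[0.5776, -0.0129, 0.116] [259. 155.   1.]
[0.568, -0.092, 0.1] [355. 152.   1.]
[0.498, -0.003, 0.1] [268. 238.   1.]
[0.587, 0.066, 0.1] [172. 153.   1.]
```

View pics/w1.png

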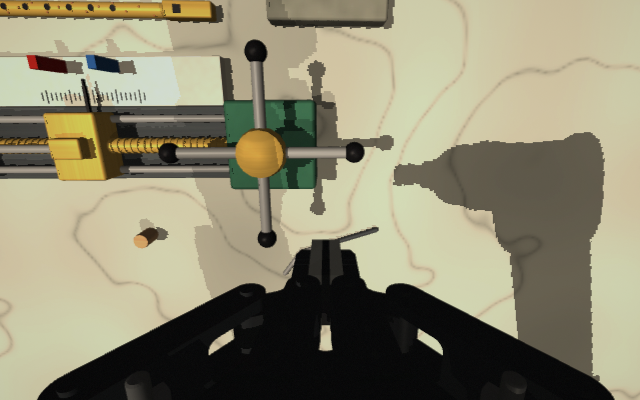

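The wrist view matches the predicted hub (259,155) and balls to about a pixel. The fingertip (325,245) is in the free quadrant between the spokes, so I descend.

```bash
python3 -m pendant '[[[0,0.002,-0.029],[0,0,0]],[[0,0,-0.029],[0,0,0]],[[0,0,-0.029],[0,0,0]],[[0,0,-0.029],[0,0,0]],[[0,0,-0.029],[0,0,0]],[[0,0,0],[0,0,0]],[[0,0,0],[0,0,0]]]'
python3 - <<'E'
import numpy as np
c=np.array([.5776,-.0129]);p=np.array([.5366,-.0602])
for k in range(0,11):
    f=np.radians(-97+10*k);u=np.array([np.cos(f),np.sin(f)]);n=np.array([-u[1],u[0]])
    q=c+.052*u-.016*n;print(k,q.round(4),(q-p).round(4));p=q
E
```

```text
clock: 2.85
ee_pos: [0.5368, -0.0601, 0.0867]
eef_rot: [0.998, -0.064, -0.0, 0.0]
ft_force: [-0.0, -0.7, 0.2]
grip_width: -0.0003
grip_force: 0.0
0 [ 0.5554 -0.0626] [ 0.0188 -0.0024]
1 [ 0.5643 -0.0657] [ 0.009  -0.0031]
2 [ 0.5737 -0.0672] [ 0.0094 -0.0015]
3 [ 0.5832 -0.067 ] [0.0095 0.0001]
4 [ 0.5925 -0.0652] [0.0093 0.0018]
5 [ 0.6014 -0.0618] [0.0089 0.0034]
6 [ 0.6095 -0.057 ] [0.0081 0.0049]
7 [ 0.6167 -0.0508] [0.0072 0.0062]
8 [ 0.6226 -0.0434] [0.006  0.0074]
9 [ 0.6273 -0.0351] [0.0046 0.0083]
10 [ 0.6304 -0.0262] [0.0031 0.009 ]
```

```bash
python3 -m pendant '[[[0.004,-0.0005,0],[0,0,0]],[[0.004,-0.0005,0],[0,0,0]],[[0.004,-0.0005,0],[0,0,0]],[[0.0034,-0.0005,0],[0,0,0]],[[0.0034,-0.0004,0],[0,0,0]],[[0.003,-0.001,0],[0,0,3.33]],[[0.003,-0.001,0],[0,0,3.33]],[[0.003,-0.001,0],[0,0,3.33]],[[0.0031,-0.0005,0],[0,0,3.33]],[[0.0031,-0.0005,0],[0,0,3.33]],[[0.0031,-0.0005,0],[0,0,3.33]],[[0.0032,0,0],[0,0,3.33]],[[0.0032,0,0],[0,0,3.33]],[[0.0032,0,0],[0,0,3.33]]]'
python3 - <<'E'
from station import r
import cv2
s=r.snapshot("top");cv2.imwrite("pics/t2.png",cv2.resize(s["image"][140:290,120:420],None,fx=2.6,fy=2.6))
E
```

```text
clock: 4.25
ee_pos: [0.5834, -0.0658, 0.086]
eef_rot: [0.98, 0.198, -0.001, -0.0]
ft_force: [-2.9, 0.1, 1.5]
grip_width: 0.0001
grip_force: 1.2
```

View pics/t2.png

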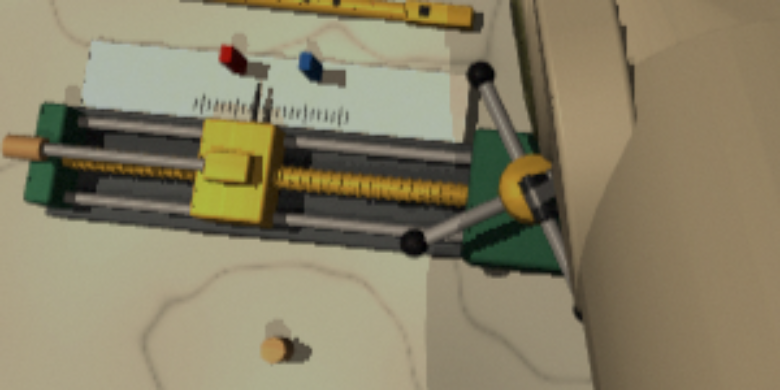

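The wheel has turned about 30° with a push of about 3 N, and the pointer at crop (258,95) is moving toward red. I continue 60° further along the arc.

```bash
python3 -m pendant '[[[0.0031,0.0006,0],[0,0,3.33]],[[0.0031,0.0006,0],[0,0,3.33]],[[0.0031,0.0006,0],[0,0,3.33]],[[0.003,0.0011,0],[0,0,3.33]],[[0.003,0.0011,0],[0,0,3.33]],[[0.003,0.0011,0],[0,0,3.33]],[[0.0027,0.0016,0],[0,0,3.33]],[[0.0027,0.0016,0],[0,0,3.33]],[[0.0027,0.0016,0],[0,0,3.33]],[[0.0024,0.0021,0],[0,0,3.33]],[[0.0024,0.0021,0],[0,0,3.33]],[[0.0024,0.0021,0],[0,0,3.33]],[[0.002,0.0025,0],[0,0,3.33]],[[0.002,0.0025,0],[0,0,3.33]],[[0.002,0.0025,0],[0,0,3.33]]]'
python3 - <<'E'
from station import r
import cv2,pickle
s=r.snapshot("top");pickle.dump(s,open("t3.pkl","wb"));cv2.imwrite("pics/t3.png",cv2.resize(s["image"][145:245,185:305],None,fx=6,fy=6,interpolation=cv2.INTER_CUBIC))
E
```

```text
clock: 5.8
ee_pos: [0.623, -0.0431, 0.0859]
eef_rot: [0.805, 0.593, -0.001, -0.0]
ft_force: [-1.8, -1.5, 1.1]
grip_width: 0.0002
grip_force: 1.2
```

View pics/t3.png

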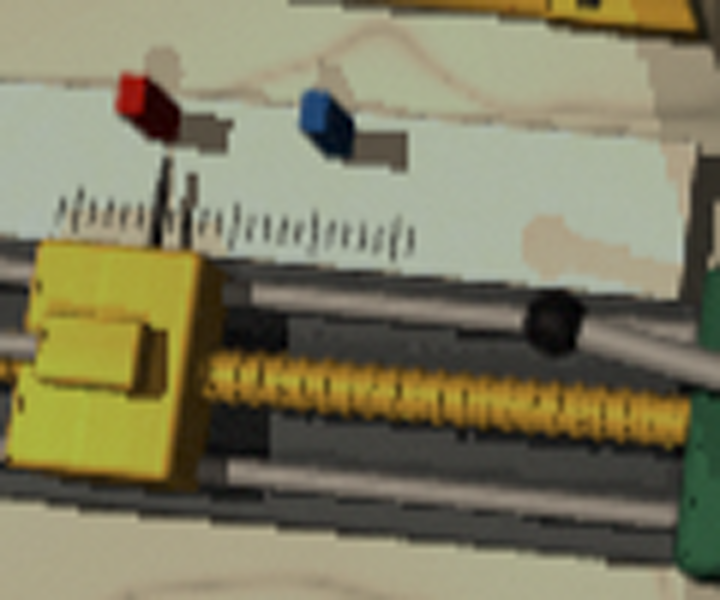

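The pointer tip is at crop (167,158), i.e. image (212.8,171.3). It has moved about 20.5 mm of the 26.5 mm needed, so I push 20° more and measure.

```bash
python3 -m pendant '[[[0.0015,0.0028,0],[0,0,3.33]],[[0.0015,0.0028,0],[0,0,3.33]],[[0.0015,0.0028,0],[0,0,3.33]],[[0.001,0.003,0],[0,0,3.33]],[[0.001,0.003,0],[0,0,3.33]],[[0.001,0.003,0],[0,0,3.33]],[[0,0,0],[0,0,0]]]'
python3 - <<'E'
from station import r
import cv2,pickle
a=[]
d={}
for n,(x,y) in dict(top=(180,145),scene=(375,255)).items():
    s=r.snapshot(n);d[n]=s;a.append(cv2.resize(s["image"][y:y+65,x:x+95],None,fx=8,fy=8,interpolation=cv2.INTER_CUBIC)[:300 if n=="top" else 520])
pickle.dump(d,open("t4.pkl","wb"))
import numpy as np
cv2.imwrite("pics/t4.png",np.vstack([a[0],a[1][100:400]]))
E
```

```text
clock: 6.55
ee_pos: [0.631, -0.0253, 0.086]
eef_rot: [0.691, 0.723, -0.0, -0.0]
ft_force: [-0.1, -1.8, -1.3]
grip_width: 0.0004
grip_force: 0.6
```

View pics/t4.png

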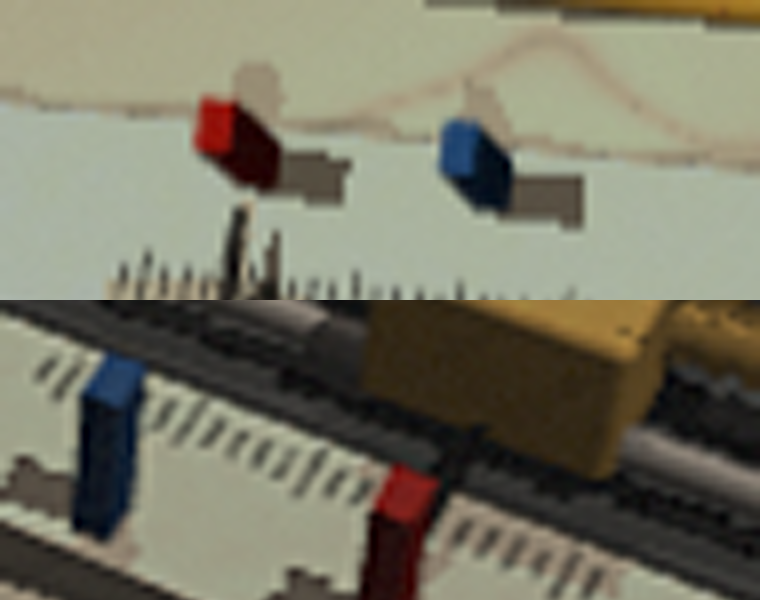

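The pointer tip is now at (243,208) in the upper half, and in the scene view it is partly hidden behind the red flag. The red top is at (216,126).

Run:
```python
import pickle,numpy as np
from h import *
T=pickle.load(open("t4.pkl","rb"))["top"];c=np.array([.5776,-.0129,0]);th=np.radians(-6.96)
Rz=np.array([[np.cos(th),-np.sin(th),0],[np.sin(th),np.cos(th),0],[0,0,1]])
f=lambda u,v,z:(Rz.T@(w(T,180+u/8,145+v/8,z)-c)).round(4)
print("ptr",f(243,208,.027),"red",f(216,126,.052))
# predicted projections: red flag foot/top corners, tip for candidates
for y in(.219,.2205,.222): print(y,[((px(T,c+Rz@[a,y+b,z])-[180,145])*8).round() for a,b,z in((.08,0,.052),(.074,-.004,.016),(.086,-.004,.016),(.067,0,.027))])
```

```text
ptr [0.0671 0.2207 0.027 ] red [0.0797 0.221  0.052 ]
0.219 [array([225., 126.]), array([285., 193.]), array([292., 144.]), array([250., 209.])]
0.2205 [array([218., 125.]), array([279., 193.]), array([286., 143.]), array([244., 209.])]
0.222 [array([212., 124.]), array([273., 192.]), array([280., 143.]), array([237., 208.])]
```

The pointer is at y = 220.7 mm and the red flag at 220.5–221 mm, so they're level. I back off and lift.

```bash
python3 -m pendant '[[[0,-0.005,0],[0,0,0]],[[0,-0.006,0],[0,0,0]],[[0,-0.006,0],[0,0,0]],[[0,0,0],[0,0,0]],[[0,0,0.03],[0,0,0]],[[0,0,0.03],[0,0,0]],[[0,0,0.03],[0,0,0]],[[0,0,0.03],[0,0,0]],[[0,-0.03,0.02],[0,0,0]],[[0,-0.03,0],[0,0,0]],[[0,-0.03,0],[0,0,0]],[[0,0,0],[0,0,0]],[[0,0,0],[0,0,0]]]'
python3 - <<'E'
from station import r
import cv2,numpy as np
a=r.snapshot("top")["image"];b=r.snapshot("scene")["image"]
cv2.imwrite("pics/t5.png",np.vstack([cv2.resize(a[145:182,180:275],None,fx=8,fy=8,interpolation=cv2.INTER_CUBIC),cv2.resize(b[140:390,190:570],None,fx=2,fy=2)[:300,:760]]))
E
```

```text
clock: 7.95
ee_pos: [0.6307, -0.1327, 0.226]
eef_rot: [0.691, 0.723, 0.0, -0.0]
ft_force: [-0.4, 1.1, 0.9]
grip_width: -0.0003
grip_force: 0.0
```

View pics/t5.png

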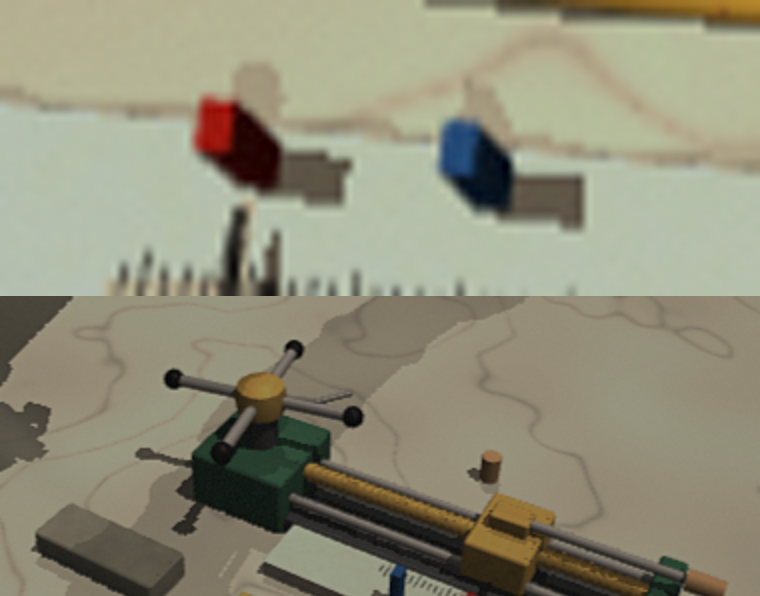

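The pointer is still at (243,208), level with the red flag. The finger is clear and the loose things visible in this view look undisturbed.

```bash
python3 -c "
from station import r
print(r.job_done())"
```

```text
the job is handed in; nothing more can be done
None
```

I turned the wheel about 100° counterclockwise with gentle pushes (about 3 N where read); the pointer measured within about 0.5 mm of the red flag's middle, the finger is drawn clear, and the job is handed in (no verdict was returned).

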